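# Open the bench shear and load the sheet

## Robot

A 6-joint arm with a two-finger parallel gripper is mounted at the origin on the work surface. World frame = base frame: x ahead of the robot, y to its left, z up, the work surface at z = 0. Lengths are in m, angles in rad, forces in N, time in s.
With the tool pointing down it reaches from about 0.3 to 0.825 m from the base axis. Payload 5.4 kg.
Tool frame: the origin (TCP) lies at the very end of the fingers, on their centre line; the grasp point (between the pads) lies 19 mm behind it; z points along the fingers, y is the line along which they close (so a half turn about z gives the same grasp; the last joint's range is limited). The gripper opens to 92 mm and grips with 3 to 60 N. Pads are 20 mm wide; open, the fingers measure 128 mm over their backs; the gripper's body (75 mm by 189 mm) begins 69 mm behind the grasp point.
Start: joints at [-1.441, 0.158, 1.597, -0, 1.386, -0.21], TCP at [0.192, -0.542, 0.215] pointing down, gripper open.
Joint ranges: [-2.91, 2.91], [-0.94, 2.29], [0.18, 2.7], [-1.29, 4.43], [0.17, 2.64], [-3, 3]. Speed limits (rad/s): [2.57, 2.57, 3.14, 3.14, 3.14, 3.14].

## Interface

Orientations are given as a unit quaternion [w, x, y, z].
In Python, from bench import sensors, eyes, order gives the robot as it stands.
- The arm moves only by the tool step_arm, never from a script. Its argument "plan" is a list of rows, each a list of 7 numbers: the turn, a rotation vector about the tool's x, y, z in degrees, then the shift along the tool's x, y, z in cm, then the opening, from -1 (shut) to 1 (fully open). In form: [[ax, ay, az, x, y, z, hand], ...]. A call has exactly 5 rows; each row is the pose to reach, as a shift and turn from the pose commanded when the call began, along the tool's axes at that moment; what a row does not reach only later rows make up. A row lasts 1/10 s, in which the tool goes at most 50 mm and 8.59 degrees, less where a joint would pass 70% of its speed; a pose out of reach is approached as far as the arm can. A call with a gripper value outside its range is refused whole. The fingers move at their own pace and stop on an object; the grip force is fixed at half the most. Time passes only in rows, so rows that repeat a pose let the fingers close, or fill a call up. It gives the time, the measured TCP pose, the force, the opening and the grip force at its end, in the units of the state.
- sensors.get_state(): the state, without advancing time (a new reading comes with each control period).
- eyes.capture(name): name is "scene" or "top" or "wrist"; returns a dict with "frame" (384x512x3 uint8, red, green, blue), "range_z" (384x512 float32, m along the optical axis (not along the pixel's ray), 0 where there is no reading), "fovy" (degrees; the focal length in pixels is half the picture's height over the tangent of half this angle, whatever the lens; pixels are square), "cx", "cy" (the principal point, pixels), "origin" and "attitude" of the camera in the world; the wrist camera has in their place "hand_eye" (4x4, takes a point from camera to tool coordinates, whose origin is the TCP and whose axes are the flange's). Camera axes: x right, y down, z forward; pixel columns grow to the right and rows downward; lengths in m; the calibration is good to about 2 mm. The wrist camera is an equidistant fisheye: a pixel r from the principal point sees the ray r / f radians off the axis. A picture is of the moment at which its call begins: read the wrist's pose just before it.
- order.finish_job(): hands the job in; it is judged then, once.
The state is a dict: "time_s": time; "joints": joint angles; "joint_vel": joint speeds; "tau": joint torques, N m; "tool_pos": TCP position; "eef_rot": TCP orientation; "force": force on the tool from outside, world axes, zero at the start; "torque": the same for the moment, N m; "grip_width": finger opening in m; "finger_force": force on a finger pad.
Only numpy, scipy, OpenCV 4.12 (cv2) and the standard library are available. Lean on these libraries where they do the work, as an engineer would, in place of code of your own. Each camera call takes 0.05 s, during which the arm holds its last target. There are 200 camera calls.

## Task

Get the bench shear ready for a cut: push the knife arm's red grip up from below until the counterweight takes over and the arm stays up by itself on its stop, then push the blue sheet flat along the bed, under the raised knife, until it lies square with its far edge against the fence and its right-hand end against the length stop. Push only, with the fingers: do not grip, squeeze or force the knife arm, do not lift the sheet off the bed, and leave the other things on and around the shear where they are. Finish with the knife arm still up and the hand clear.

Things in the scene. Friction and masses are not known exactly. Their poses are not given: they have to be found in the camera images.
- shear: Green bench guillotine shear, fixed. Origin under it at bench height; x from its front (handle end) to the pivot behind, y left, z up. In this frame, mm: steel bed top z 75, x -120..120, y -90..150; cutting line = bed's right edge y -90, knife runs at y -91..-107; black fence 14 high on the bed, face at x 70, y -77..137; two rods (12 thick, z 45) reach right to y -211 at x -10 and 70
- knife (a joint): Angle of the counterweighted knife arm, rad: 0 closed (held shut by its weight, the knife bars the sheet's way), grows as the handle end rises, 0.95 on its upper stop. It balances near 0.58: let go below, it sinks shut; above about 0.65 the counterweight swings it slowly up onto the stop, where it stays. Closed, it takes about 4 to 6 N upward at the grip, less as it rises
- pivot (a point): Point on the knife arm's hinge axis, which runs along the shear's y; at (140, -98, 95) mm in the shear's frame
- grip (a point): Centre of the red cross grip: a round bar 28 mm thick, 110 long, along the shear's y, fixed to the right side of the arm's front end, 266 mm from the hinge axis. In the shear's frame, mm: closed at (-122, -163, 140), raised at (24, -163, 334). Free air below and in front of it down to the bench: fingers tilted 30 to 45 degrees go under it from the front
- stop: Aluminium length stop clamped on the rods right of the knife (setting varies). Origin in its contact face at bed height, axes parallel to the shear's; the face looks to +y, spans x -35..95 mm and stands 26 mm above bed height
- blank: Blue rigid plastic sheet, 80 (x) by 160 (y) by 6 mm, about 0.1 kg, loose on the bed left of the knife, a little askew. Origin at the centre of its underside, on the bed; its x points to the fence, y to the left. Loaded, its left end is still 90 mm or more left of the cutting line. It slides at under 2 N
- blank_far (a point): Middle of the sheet's far (+x) 160 mm edge, half-way up its thickness: the edge that goes against the fence
- blank_lead (a point): Middle of the sheet's right-hand (-y) 80 mm end, half-way up its thickness: the end that goes under the knife to the length stop
- tape: Yellow tape measure, 62 by 34 by 58 high, standing on the bed's front left corner, to be left there. Origin under its centre
- spray: Silver can with a white label, 65 diameter, 190 high, on the bench right of the shear, to be left alone. Origin under its centre
- offcut: Orange offcut, 50 by 90 by 6, lying on the bench at the front left of the shear, to be left alone. Origin under its centre
- hammer: Hammer lying on the bench left of the shear, to be left alone. Origin under its middle
- spanner: Spanner lying on the bench at the front right, to be left alone. Origin under its middle
- jar: Glass jar, 72 diameter, 100 high, on the bench left of the shear, to be left alone. Origin under its centre
- mug: Blue mug, 80 diameter, 95 high, on the bench at the back right, to be left alone. Origin under its centre
There are look-alikes about, which are no part of the job. Several things have the shape of the blank; the one meant has the colours described above.

How it is judged:
By the outcome, as a careful person would: the job done as asked, in the order asked, and still so for the second after the job is handed in, with the robot touching nothing.
It also fails if it takes over 61 s, if anything falls off the work surface, if the arm or the gripper's body presses on something with over 40 N, if the wrist force passes 120 N, or if a joint passes its speed limit or range.

## Working session

There is one attempt and no reset: what is moved stays moved. The work goes in short steps, Python scripts to look and compute and a tool call to move; the robot and the scene stay as the last step left them, time stands still between calls to the robot, and variables do not carry over. Pictures are saved under pics/ and viewed, at most 10 in all, crops included, and the job is handed in when it is done.

Besides the shell and the picture viewer there is one more tool, called after "Request:" as name(argument=value, ...) on one line, values as JSON. step_arm: Moves the arm, as the interface text tells. Its arguments: {"type":"object","properties":{"plan":{"type":"array","items":{"type":"array","items":{"type":"number"}}}},"required":["plan"]}

```bash
ls; mkdir -p pics; cat > h.py <<'E'
import numpy as np,cv2
from bench import sensors,eyes,order
from scipy.spatial.transform import Rotation as R
def cap(n):
    c=eyes.capture(n);return c
def pts(c):
    "world point per pixel for scene/top"
    H,W=c['range_z'].shape;f=H/2/np.tan(np.radians(c['fovy'])/2)
    u,v=np.meshgrid(np.arange(W),np.arange(H));z=c['range_z']
    P=np.stack([(u-c['cx'])/f*z,(v-c['cy'])/f*z,z],-1)
    A=np.array(c['attitude']);A=A if A.shape==(3,3) else R.from_quat(np.roll(A,-1)).as_matrix()
    return P@A.T+np.array(c['origin'])
E
python3 - <<'E'
from h import *
for n in['scene','top']:
    c=cap(n);print(n,c['fovy'],c['origin'],c['attitude'],c['cx'],c['cy']);cv2.imwrite(f'pics/{n}0.png',c['frame'][:,:,::-1]);np.save(n+'0.npy',dict(c),allow_pickle=True)
print(sensors.get_state())
E
```

```text
pics
scene 50.71022274475141 [1.08897716 0.2004189  1.01656845] [-0.17035943  0.56997701  0.76793395 -0.2374475 ] 249.86124231812948 197.00748443320188
top 46.02851755464156 [0.2105841  0.00726989 1.63236343] [ 0.06848431 -0.69392552  0.71359285 -0.06754633] 252.52155718170877 189.95514789154655
{'time_s': 0.1, 'joints': array([-1.44110241e+00,  1.58988517e-01,  1.59810555e+00, -2.42012553e-06,
        1.38618064e+00, -2.10118514e-01]), 'joint_vel': array([ 0.00054309, -0.00180415, -0.00190489,  0.00104264, -0.00066449,
        0.0005794 ]), 'tau': array([-6.87751362e-04, -3.86499953e+01, -3.22960961e+01,  7.02198758e-02,
        3.38245346e-02, -4.05851029e-05]), 'tool_pos': array([ 0.19154844, -0.54156153,  0.21371635]), 'eef_rot': array([-8.40396463e-04,  9.85600243e-01,  1.69090076e-01,  3.26222258e-05]), 'force': array([ 0.55406301, -0.28493579, -0.50055818]), 'torque': array([ 0.01144932, -0.01453055,  0.01447983]), 'finger_force': 0.0, 'grip_width': 0.09181048942948211}
```

View pics/scene0.png

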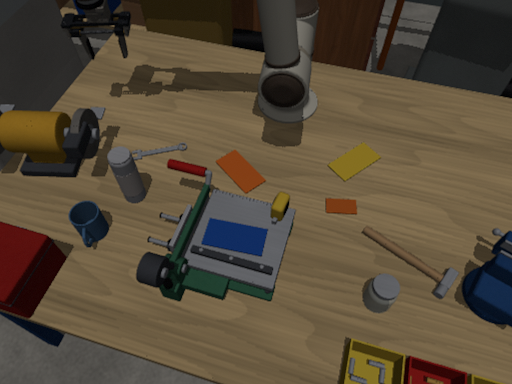

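View pics/top0.png

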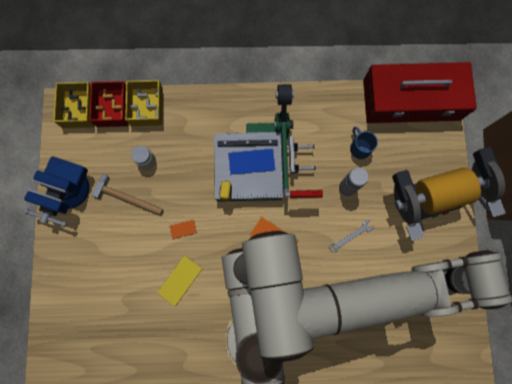

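The scene view shows the red grip at about (188,167), the blue sheet at (234,237), the fence at (232,260) and the tape at (280,205). In the top view the sheet is at (251,161), the grip at (306,194) and the can at (355,180).

```bash
cat >> h.py <<'E'
def blob(c,P,lo,hi,zr,xr=(.3,.85),yr=(-.35,.3)):
    h=cv2.cvtColor(c['frame'],cv2.COLOR_RGB2HSV)
    m=cv2.inRange(h,lo,hi)>0
    return m&(P[...,2]>zr[0])&(P[...,2]<zr[1])&(P[...,0]>xr[0])&(P[...,0]<xr[1])&(P[...,1]>yr[0])&(P[...,1]<yr[1])
def rect(q):
    r=cv2.minAreaRect((q[:,:2]*1000).astype(np.float32));return np.round(cv2.boxPoints(r),1).tolist(),r
E
python3 - <<'E'
from h import *
for n in['scene','top']:
    c=np.load(n+'0.npy',allow_pickle=True).item();P=pts(c)
    def show(k,m):
        l,lab,st,_=cv2.connectedComponentsWithStats(m.astype(np.uint8))
        if l<2: print(n,k,'none');return
        i=1+np.argmax(st[1:,4]);q=P[lab==i];b,r=rect(q);print(n,k,len(q),'z',np.round(np.percentile(q[:,2],[5,50,95]),4),b,np.round(r[1],1),round(r[2],2),'mean',np.round(q.mean(0),4))
    show('blue',blob(c,P,(105,120,60),(130,255,255),(.06,.1)))
    show('red',blob(c,P,(0,150,60),(4,255,255),(.09,.25))|blob(c,P,(172,150,60),(180,255,255),(.09,.25)))
    show('bed',blob(c,P,(0,0,0),(180,255,255),(.068,.086)))
    show('fence',blob(c,P,(0,0,0),(180,255,50),(.082,.1)))
    show('tape',blob(c,P,(20,120,80),(32,255,255),(.1,.16)))
    show('stop',blob(c,P,(0,0,0),(180,255,255),(.08,.12),yr=(-.25,-.12)))
    show('can',blob(c,P,(0,0,0),(180,255,255),(.15,.25),yr=(-.35,-.22)))
E
```

```text
scene blue 1617 z [0.0777 0.0806 0.0834] [[567.4000244140625, 80.80000305175781], [579.5999755859375, -77.30000305175781], [665.4000244140625, -70.69999694824219], [653.2000122070312, 87.4000015258789]] [ 86.1 158.6] 4.41 mean [0.6186 0.0062 0.0806]
scene red 303 z [0.145  0.1515 0.1552] [[472.20001220703125, -226.3000030517578], [498.29998779296875, -226.5], [499.20001220703125, -120.0999984741211], [473.1000061035156, -119.9000015258789]] [106.4  26.1] 89.48 mean [ 0.4884 -0.1714  0.1509]
scene bed 6720 z [0.0718 0.0754 0.0825] [[485.6000061035156, -105.9000015258789], [728.7000122070312, -106.19999694824219], [729.0999755859375, 137.39999389648438], [485.8999938964844, 137.6999969482422]] [243.6 243.2] 89.92 mean [0.6142 0.0164 0.0762]
scene fence 575 z [0.0843 0.0884 0.0914] [[675.2000122070312, -87.5], [696.0999755859375, -87.5999984741211], [696.7000122070312, 124.69999694824219], [675.7999877929688, 124.80000305175781]] [212.4  20.9] 89.83 mean [0.6875 0.0214 0.0882]
scene tape 232 z [0.1267 0.1316 0.1345] [[478.8999938964844, 84.69999694824219], [538.0, 77.0999984741211], [54
[... 1429 characters left out ...]
.6779 0.0355 0.0889]
top tape 156 z [0.1256 0.1328 0.1383] [[476.6000061035156, 88.19999694824219], [534.7000122070312, 78.80000305175781], [539.7000122070312, 110.0], [481.6000061035156, 119.30000305175781]] [31.5 58.9] 80.87 mean [0.507  0.0991 0.1325]
top stop 143 z [0.0847 0.1006 0.107 ] [[571.2000122070312, -142.3000030517578], [701.2999877929688, -142.5], [701.2999877929688, -129.60000610351562], [571.2000122070312, -129.39999389648438]] [ 12.8 130.1] 89.91 mean [ 0.6326 -0.1352  0.0994]
top can 247 z [0.1593 0.1882 0.1946] [[497.5, -310.6000061035156], [497.6000061035156, -349.6000061035156], [559.5999755859375, -349.5], [559.5, -310.5]] [62.  38.9] 0.12 mean [ 0.5257 -0.3304  0.1846]
```

```bash
cat >> h.py <<'E'
def frame(t=0,az=0,spin=0):
    "tool pointing down, tilted t deg forward in azimuth az, x forward; spin about tool z"
    return R.from_euler('z',az,degrees=True)*R.from_euler('y',-t,degrees=True)*R.from_matrix(np.diag([1.,-1,-1]))*R.from_euler('z',spin,degrees=True)
def go(p,rot,s=None):
    s=s or sensors.get_state();R0=R.from_quat(np.roll(s['eef_rot'],-1));p=np.array(p)
    print('t',s['time_s'],'at',np.round(s['tool_pos'],4),'F',np.round(s['force'],1))
    print('row',np.round((R0.inv()*rot).as_rotvec(degrees=True),2),np.round(100*R0.inv().apply(p-s['tool_pos']),2))
E
python3 - <<'E'
from h import *
print(frame(45).as_matrix().round(2))
go((.36,-.20,.16),frame(45))
E
```

```text
[[ 0.71  0.    0.71]
 [ 0.   -1.    0.  ]
 [ 0.71  0.   -0.71]]
t 0.1 at [ 0.1915 -0.5416  0.2137] F [ 0.6 -0.3 -0.5]
row [-7.74 44.55 18.42] [ 27.26 -26.58   5.42]
```

Request:
step_arm(plan=[[-1.2, 7, 3, 5, -4.5, 0.5, -1], [-2.4, 14, 6, 9, -9, 1, -1], [-3.6, 21, 9, 13, -13, 1.5, -1], [-4.8, 28, 12, 17, -17, 2, -1], [-6, 35, 15, 21, -21, 3, -1]])

```text
time_s: 0.6
tool_pos: [0.2998, -0.3166, 0.1915]
eef_rot: [0.0, 0.951, 0.032, 0.306]
force: [-0.8, 0.1, 0.2]
grip_width: 0.0537
finger_force: 0.0
```

```bash
python3 -c "
from h import *
go((.40,-.178,.11),frame(45))
print(sensors.get_state()['joints'].round(2))"
```

```text
t 0.6 at [ 0.2998 -0.3166  0.1915] F [-0.8  0.1  0.2]
row [-1.36  9.3   3.42] [  4.22 -13.39  12.72]
[-1.6  -0.44  2.3   0.64  1.37 -0.25]
```

Request:
step_arm(plan=[[-0.3, 2, 0.7, 0.8, -3, 2, -1], [-0.6, 4, 1.4, 1.7, -6, 4.5, -1], [-0.9, 6, 2.1, 2.5, -8.5, 7, -1], [-1.2, 8, 2.8, 3.4, -11, 10, -1], [-1.4, 9.3, 3.4, 4.2, -13.4, 12.7, -1]])

```text
time_s: 1.1
tool_pos: [0.3984, -0.1776, 0.1083]
eef_rot: [0.0, 0.925, 0.0, 0.381]
force: [0.1, 0.5, 0.0]
grip_width: 0.014
finger_force: 0.0
```

```bash
python3 -c "
from h import *
go((.488,-.178,.085),frame(45))
print(sensors.get_state()['joints'].round(2))"
```

```text
t 1.1 at [ 0.3984 -0.1776  0.1083] F [0.1 0.5 0. ]
row [0.02 0.22 0.02] [4.72 0.03 7.96]
[-1.31 -0.64  2.66  0.88  1.07 -0.17]
```

Request:
step_arm(plan=[[0, 0, 0, 0, 0, 2.5, -1], [0, 0, 0, 0.5, 0, 5, -1], [0, 0, 0, 1.5, 0, 7, -1], [0, 0, 0, 3, 0, 8, -1], [0, 0, 0, 4.7, 0, 8, -1]])

```text
time_s: 1.6
tool_pos: [0.4879, -0.1769, 0.0838]
eef_rot: [-0.002, 0.925, 0.001, 0.379]
force: [-0.9, -0.3, -0.5]
grip_width: 0.0004
finger_force: 0.0
```

```bash
python3 - <<'E'
from h import *
th=np.radians(0)
# contact-following targets: grip centre = TCP + s*(-zdir) + 24*xdir
for th in [0,.2,.4,.6,.75]:
    a=np.arctan2(45,262)+th; g=np.array([.747-.266*np.cos(a),-.178,.095+.266*np.sin(a)])
    m=frame(45).as_matrix(); print(th,np.round(g-.024*m[:,0]+.032*m[:,2],3)); go(g-.024*m[:,0]+.032*m[:,2],frame(45))
c=cap('scene');cv2.imwrite('pics/s1.png',c['frame'][100:300,60:330,::-1].repeat(2,0).repeat(2,1))
E
```

```text
0 [ 0.49  -0.178  0.1  ]
t 1.6 at [ 0.4879 -0.1769  0.0838] F [-0.9 -0.3 -0.5]
row [-0.25  0.43 -0.02] [ 1.35  0.1  -1.  ]
0.2 [ 0.505 -0.178  0.152]
t 1.6 at [ 0.4879 -0.1769  0.0838] F [-0.9 -0.3 -0.5]
row [-0.25  0.43 -0.02] [ 5.95  0.09 -3.65]
0.4 [ 0.529 -0.178  0.199]
t 1.6 at [ 0.4879 -0.1769  0.0838] F [-0.9 -0.3 -0.5]
row [-0.25  0.43 -0.02] [10.99  0.08 -5.34]
0.6 [ 0.562 -0.178  0.241]
t 1.6 at [ 0.4879 -0.1769  0.0838] F [-0.9 -0.3 -0.5]
row [-0.25  0.43 -0.02] [16.26  0.08 -5.99]
0.75 [ 0.592 -0.178  0.267]
t 1.6 at [ 0.4879 -0.1769  0.0838] F [-0.9 -0.3 -0.5]
row [-0.25  0.43 -0.02] [20.24  0.08 -5.78]
```

View pics/s1.png

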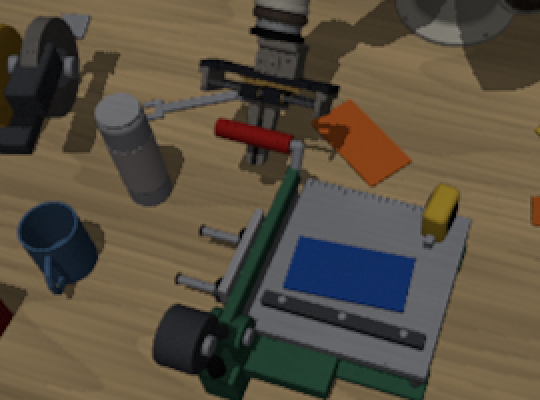

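The fingers (crop pixel 255,150) sit under the red grip with the arm still shut. I'll lift slowly now.

Request:
step_arm(plan=[[0, 0, 0, 0.7, 0, -0.5, -1], [0, 0, 0, 1.4, 0, -1, -1], [0, 0, 0, 2.1, 0, -1.5, -1], [0, 0, 0, 2.9, 0, -2, -1], [0, 0, 0, 3.6, 0, -2.4, -1]])

```text
time_s: 2.15
tool_pos: [0.4943, -0.1777, 0.1255]
eef_rot: [-0.0, 0.926, 0.001, 0.378]
force: [-14.7, -1.1, -1.5]
grip_width: 0.0005
finger_force: 5.6
```

Request:
step_arm(plan=[[0, 0, 0, 0.7, 0, -0.35, -1], [0, 0, 0, 1.5, 0, -0.7, -1], [0, 0, 0, 2.2, 0, -1, -1], [0, 0, 0, 2.9, 0, -1.3, -1], [0, 0, 0, 3.6, 0, -1.5, -1]])

```text
time_s: 2.65
tool_pos: [0.5099, -0.1778, 0.162]
eef_rot: [-0.001, 0.925, 0.001, 0.379]
force: [-7.4, 0.2, 0.0]
grip_width: 0.0005
finger_force: 2.9
```

Request:
step_arm(plan=[[0, 0, 0, 0.8, 0, -0.3, -1], [0, 0, 0, 1.5, 0, -0.6, -1], [0, 0, 0, 2.3, 0, -0.9, -1], [0, 0, 0, 3, 0, -1.2, -1], [0, 0, 0, 3.8, 0, -1.4, -1]])

```text
time_s: 3.15
tool_pos: [0.5287, -0.1784, 0.201]
eef_rot: [-0.0, 0.925, 0.001, 0.38]
force: [-3.4, 0.2, -0.1]
grip_width: 0.0005
finger_force: 1.4
```

```bash
cat >> h.py <<'E'
def red():
    c=cap('scene');P=pts(c);z=(.09,.4);m=blob(c,P,(0,150,50),(4,255,255),z)|blob(c,P,(172,150,50),(180,255,255),z)
    q=P[m];print('red',len(q),np.median(q,0).round(3));return c
E
python3 - <<'E'
from h import *
red()
a=np.arctan2(45,262)+.75; g=np.array([.747-.266*np.cos(a),-.178,.095+.266*np.sin(a)])
m=frame(45).as_matrix(); go(g-.024*m[:,0]+.032*m[:,2],frame(45))
E
```

```text
red 407 [ 0.53  -0.171  0.253]
t 3.2 at [ 0.5299 -0.1791  0.2031] F [-0.  -0.3  0.9]
row [0.02 0.15 0.16] [ 8.88 -0.09 -0.18]
```

Request:
step_arm(plan=[[0, 0, 0, 0.8, 0, -0.1, -1], [0, 0, 0, 1.6, 0, -0.2, -1], [0, 0, 0, 2.4, 0, -0.3, -1], [0, 0, 0, 3.2, 0, -0.4, -1], [0, 0, 0, 4, 0, -0.5, -1]])

```text
time_s: 3.7
tool_pos: [0.5542, -0.1786, 0.2333]
eef_rot: [0.0, 0.925, 0.001, 0.381]
force: [-0.8, -0.9, -1.2]
grip_width: 0.0002
finger_force: 0.4
```

Request:
step_arm(plan=[[0, 0, 0, 0.8, 0, 0, -1], [0, 0, 0, 1.6, 0, 0, -1], [0, 0, 0, 2.4, 0, 0.1, -1], [0, 0, 0, 3.2, 0, 0.1, -1], [0, 0, 0, 4, 0, 0.2, -1]])

```text
time_s: 4.2
tool_pos: [0.584, -0.1783, 0.2598]
eef_rot: [-0.0, 0.925, 0.001, 0.381]
force: [-0.1, -0.3, 0.2]
grip_width: 0.0004
finger_force: 0.0
```

Request:
step_arm(plan=[[0, 0, 0, 0.5, 0, 0, -1], [0, 0, 0, 1, 0, 0, -1], [0, 0, 0, 1.3, 0, 0, -1], [0, 0, 0, 1.3, 0, 0, -1], [0, 0, 0, 1.3, 0, 0, -1]])

```text
time_s: 4.7
tool_pos: [0.5925, -0.1783, 0.2681]
eef_rot: [-0.0, 0.925, 0.001, 0.38]
force: [0.1, -0.1, -0.3]
grip_width: 0.0004
finger_force: 0.0
```

```bash
python3 -c "
from h import *
c=red();print(sensors.get_state()['force'].round(1))"
```

```text
red 558 [ 0.636 -0.172  0.346]
[ 0.1 -0.   0.1]
```

Arm is up on its stop (grip at about 0.636, 0.346). Retreat, then go to the sheet's near side.

Request:
step_arm(plan=[[0, 0, 0, -1.5, 0, 0, -1], [0, 0, 0, -3, 0, -2, -1], [0, 0, 0, -4, 0, -5, -1], [0, 0, 0, -4, 0, -9, -1], [0, 0, 0, -4, 0, -12, -1]])

```text
time_s: 5.25
tool_pos: [0.4786, -0.1783, 0.3262]
eef_rot: [0.0, 0.925, 0.001, 0.38]
force: [0.1, -0.5, 1.1]
grip_width: 0.0002
finger_force: 0.0
```

```bash
python3 - <<'E'
from h import *
go((.50,.012,.20),frame(0))
E
```

```text
t 5.25 at [ 0.4786 -0.1783  0.3262] F [ 0.1 -0.5  1.1]
row [ 2.000e-02 -4.473e+01  1.100e-01] [ -7.33 -19.04  10.48]
```

Request:
step_arm(plan=[[0, -8.5, 0, -1.5, -4, 1.5, 0.1], [0, -17, 0, -3, -8, 4, 0.1], [0, -25.5, 0, -4.5, -12, 6, 0.1], [0, -34, 0, -6, -16, 8, 0.1], [0, -42.5, 0, -7.3, -19, 10.5, 0.1]])

```text
time_s: 5.75
tool_pos: [0.502, 0.0138, 0.2]
eef_rot: [0.001, 1.0, 0.002, 0.022]
force: [0.7, -0.6, 1.1]
grip_width: 0.0385
finger_force: 0.0
```

```bash
python3 - <<'E'
from h import *
go((.545,.012,.12),frame(0))
E
```

```text
t 5.75 at [0.502  0.0138 0.2   ] F [ 0.7 -0.6  1.1]
row [ 0.17 -2.56  0.21] [3.94 0.17 8.19]
```

Request:
step_arm(plan=[[0, -0.5, 0, 0.8, 0, 1.5, 0.1], [0, -1, 0, 1.6, 0, 3, 0.1], [0.1, -1.6, 0.1, 2.5, 0.1, 5, 0.1], [0.1, -2.2, 0.2, 3.5, 0.1, 7, 0.1], [0.2, -2.6, 0.2, 3.9, 0.2, 8.2, 0.1]])

```text
time_s: 6.25
tool_pos: [0.5439, 0.0097, 0.1173]
eef_rot: [-0.002, 1.0, -0.001, -0.001]
force: [-0.3, 0.7, -0.1]
grip_width: 0.0507
finger_force: 0.0
```

```bash
cat >> h.py <<'E'
def sheet():
    for n in('scene','top'):
        c=cap(n);P=pts(c);m=blob(c,P,(105,120,50),(130,255,255),(.07,.095))
        l,lab,st,_=cv2.connectedComponentsWithStats(m.astype(np.uint8))
        if l>1:
            q=P[lab==1+np.argmax(st[1:,4])];b,r=rect(q);print(n,len(q),sorted(b),np.round(r[1],1),round(r[2],2))
    return c
E
python3 - <<'E'
from h import *
go((.548,.012,.0775),frame(0))
sheet()
c=cap('scene');cv2.imwrite('pics/s2.png',c['frame'][60:320,60:330,::-1].repeat(2,0).repeat(2,1))
E
```

```text
t 6.25 at [0.5439 0.0097 0.1173] F [-0.3  0.7 -0.1]
row [-0.22  0.07 -0.09] [ 0.41 -0.21  3.98]
scene 1623 [[568.0, 81.0999984741211], [579.2999877929688, -77.4000015258789], [652.5, 87.0999984741211], [663.7000122070312, -71.4000015258789]] [ 84.7 158.9] 4.07
top 13 [[575.2000122070312, 72.19999694824219], [575.4000244140625, 79.30000305175781], [594.0999755859375, 71.5999984741211], [594.2999877929688, 78.69999694824219]] [ 7.1 18.9] 88.26
```

View pics/s2.png

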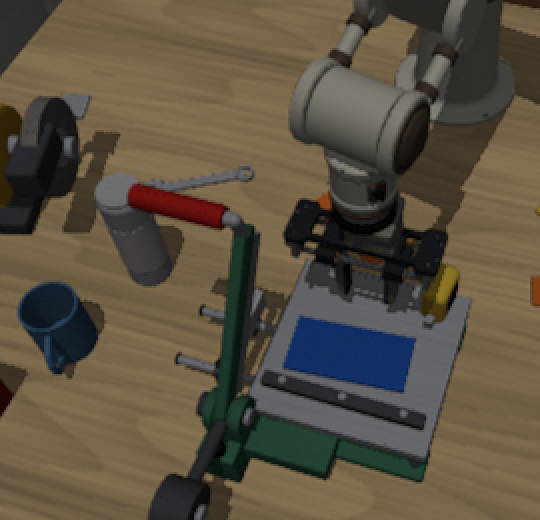

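The picture shows the knife arm up (red grip at 180,205) and the fingers (370,280) in front of the sheet, beside the tape. Descend and push.

Request:
step_arm(plan=[[0, 0, 0, 0.3, -0.1, 1.5, 0.1], [0, 0, 0, 0.4, -0.2, 3, 0.1], [0, 0, 0, 0.4, -0.2, 3.8, 0.1], [0, 0, 0, 0.4, -0.2, 3.95, 0.1], [0, 0, 0, 0.4, -0.2, 3.95, 0.1]])

```text
time_s: 6.9
tool_pos: [0.548, 0.0117, 0.0794]
eef_rot: [-0.002, 1.0, -0.001, 0.0]
force: [0.7, -1.0, 0.9]
grip_width: 0.0505
finger_force: 0.0
```

Request:
step_arm(plan=[[0, 0, 0, 0.4, 0, 0, 0.1], [0, 0, 0, 0.8, 0, 0, 0.1], [0, 0, 0, 1.2, 0, 0, 0.1], [0, 0, 0, 1.6, 0, 0, 0.1], [0, 0, 0, 2, 0, 0, 0.1]])

```text
time_s: 7.4
tool_pos: [0.5685, 0.0117, 0.0799]
eef_rot: [-0.002, 1.0, -0.001, 0.0]
force: [-1.8, -0.5, 1.7]
grip_width: 0.0509
finger_force: 0.8
```

```bash
python3 - <<'E'
from h import *
go((.587,.012,.0775),frame(0));sheet()
E
```

```text
t 7.4 at [0.5685 0.0117 0.0799] F [-1.8 -0.5  1.7]
row [-0.19 -0.05 -0.08] [ 1.85 -0.03  0.24]
scene 1636 [[573.7999877929688, 81.30000305175781], [581.0999755859375, -77.30000305175781], [660.2000122070312, 85.19999694824219], [667.4000244140625, -73.30000305175781]] [ 86.4 158.7] 2.62
top 17 [[589.9000244140625, 71.80000305175781], [590.0999755859375, 78.9000015258789], [611.9000244140625, 71.30000305175781], [612.0999755859375, 78.4000015258789]] [ 7.1 22. ] 88.61
```

Request:
step_arm(plan=[[0, 0, 0, -0.1, 0, 0.1, 0.1], [0, 0, 0, -0.1, 0, 0.2, 0.1], [0, 0, 0, -0.1, 0, 0.2, 0.1], [0, 0, 0, 0.2, 0, 0.2, 0.1], [0, 0, 0, 0.5, 0, 0.2, 0.1]])

```text
time_s: 8.0
tool_pos: [0.5734, 0.0116, 0.0778]
eef_rot: [-0.002, 1.0, -0.001, 0.001]
force: [-0.2, 0.9, 0.1]
grip_width: 0.0506
finger_force: 0.2
```

Request:
step_arm(plan=[[0, 0, 0, 0.3, 0, 0, 0.1], [0, 0, 0, 0.6, 0, 0, 0.1], [0, 0, 0, 0.9, 0, 0, 0.1], [0, 0, 0, 1.2, 0, 0, 0.1], [0, 0, 0, 1.2, 0, 0, 0.1]])

```text
time_s: 8.5
tool_pos: [0.5839, 0.0116, 0.0776]
eef_rot: [-0.002, 1.0, -0.001, -0.002]
force: [-7.0, -0.6, 4.1]
grip_width: 0.0505
finger_force: 3.3
```

```bash
python3 - <<'E'
from h import *
go((.587,.012,.0775),frame(0));sheet()
E
```

```text
t 8.5 at [0.5839 0.0116 0.0776] F [-7.  -0.6  4.1]
row [-0.18  0.19 -0.07] [ 0.31 -0.04  0.01]
scene 1598 [[591.4000244140625, -77.0999984741211], [592.0999755859375, 82.0], [673.7999877929688, -77.5], [674.4000244140625, 81.69999694824219]] [159.2  82.3] 89.78
top 13 [[608.0, 78.30000305175781], [608.2000122070312, 71.0999984741211], [630.4000244140625, 78.80000305175781], [630.5999755859375, 71.69999694824219]] [22.4  7.2] 1.43
```

Request:
step_arm(plan=[[0, 0, 0, -1, 0, 0, 0.1], [0, 0, 0, -1.5, 0, -2, 0.1], [0, 0, 0, -1.5, 0, -5, 0.1], [0, 0, 0, -1.5, 0, -8, 0.1], [0, 0, 0, -1.5, 0, -11, 0.1]])

```text
time_s: 9.1
tool_pos: [0.57, 0.0113, 0.1891]
eef_rot: [-0.002, 1.0, -0.001, 0.001]
force: [1.5, -0.5, 0.3]
grip_width: 0.0505
finger_force: 0.0
```

```bash
python3 - <<'E'
from h import *
print(sensors.get_state()['joints'].round(2))
for s in(90,-90): go((.632,.125,.185),frame(0,0,s))
E
```

```text
[-0.19  0.16  1.64  0.    1.33  1.38]
t 9.1 at [0.57   0.0113 0.1891] F [ 1.5 -0.5  0.3]
row [-2.400e-01  3.000e-02  8.991e+01] [  6.18 -11.38   0.46]
t 9.1 at [0.57   0.0113 0.1891] F [ 1.5 -0.5  0.3]
row [-3.000e-02 -2.500e-01 -9.009e+01] [  6.18 -11.38   0.46]
```

Request:
step_arm(plan=[[0, 0, -8, 1.2, -2.3, 0, -0.48], [0, 0, -16, 2.4, -4.6, 0, -0.48], [0, 0, -24, 3.6, -6.9, 0, -0.48], [0, 0, -32, 4.9, -9.2, 0, -0.48], [0, 0, -40, 6.2, -11.4, 0.4, -0.48]])

```text
time_s: 9.6
tool_pos: [0.6332, 0.1262, 0.1851]
eef_rot: [-0.001, 0.939, 0.344, 0.002]
force: [-0.9, 0.6, -0.3]
grip_width: 0.0239
finger_force: 0.0
```

Request:
step_arm(plan=[[0, 0, -8, 0, 0, 0, -0.48], [0, 0, -16, 0, 0, 0, -0.48], [0, 0, -24, 0, 0, 0, -0.48], [0, 0, -32, 0, 0, 0, -0.48], [0, 0, -40, 0, 0, 0, -0.48]])

```text
time_s: 10.1
tool_pos: [0.6324, 0.1252, 0.1843]
eef_rot: [-0.0, 0.765, 0.644, 0.002]
force: [-0.2, 0.4, 0.2]
grip_width: 0.0242
finger_force: 0.0
```

```bash
python3 - <<'E'
from h import *
go((.632,.11,.0775),frame(0,0,-90));sheet()
E
```

```text
t 10.1 at [0.6324 0.1252 0.1843] F [-0.2  0.4  0.2]
row [ 0.12 -0.19 -9.75] [-1.54  0.2  10.68]
scene 1462 [[591.5, 82.0], [592.4000244140625, -76.69999694824219], [673.2999877929688, 82.4000015258789], [674.2000122070312, -76.19999694824219]] [ 81.8 158.7] 0.33
top 999 [[593.4000244140625, -73.9000015258789], [597.4000244140625, 83.30000305175781], [676.5, -76.0], [680.5, 81.19999694824219]] [157.2  83.1] 88.56
```

Request:
step_arm(plan=[[0, 0, -3, -0.4, 0, 2.5, -0.48], [0, 0, -6, -0.9, 0.1, 5, -0.48], [0, 0, -9.7, -1.3, 0.2, 7.5, -0.48], [0, 0, -9.7, -1.5, 0.2, 9.8, -0.48], [0, 0, -9.7, -1.5, 0.2, 10.6, -0.48]])

```text
time_s: 10.7
tool_pos: [0.6298, 0.1101, 0.0753]
eef_rot: [-0.002, 0.711, 0.703, -0.0]
force: [-1.7, 0.1, 13.6]
grip_width: 0.024
finger_force: 9.0
```

```bash
python3 - <<'E'
from h import *
go((.632,.038,.0775),frame(0,0,-90))
E
```

```text
t 10.7 at [0.6298 0.1101 0.0753] F [-1.7  0.1 13.6]
row [-0.18 -0.17 -0.59] [-7.2   0.29 -0.24]
```

Request:
step_arm(plan=[[0, 0, -0.5, 0, 0.2, -0.3, -0.48], [0, 0, -0.5, 0, 0.3, -0.3, -0.48], [0, 0, -0.5, -0.5, 0.3, -0.3, -0.48], [0, 0, -0.5, -1, 0.3, -0.3, -0.48], [0, 0, -0.5, -1.5, 0.3, -0.3, -0.48]])

```text
time_s: 11.2
tool_pos: [0.635, 0.0948, 0.0816]
eef_rot: [-0.0, 0.707, 0.708, 0.002]
force: [0.4, 0.1, 0.3]
grip_width: 0.0239
finger_force: 0.0
```

Request:
step_arm(plan=[[0, 0, 0, -0.5, 0, 0, -0.48], [0, 0, 0, -1, 0, 0, -0.48], [0, 0, 0, -1.5, 0, 0, -0.48], [0, 0, 0, -2, 0, 0, -0.48], [0, 0, 0, -2.5, 0, 0, -0.48]])

```text
time_s: 11.7
tool_pos: [0.635, 0.0703, 0.0814]
eef_rot: [-0.001, 0.706, 0.708, 0.002]
force: [-1.0, 3.1, 2.9]
grip_width: 0.0238
finger_force: 1.5
```

```bash
python3 - <<'E'
from h import *
go((.632,.039,.0775),frame(0,0,-90));sheet()
E
```

```text
t 11.7 at [0.635  0.0703 0.0814] F [-1.   3.1  2.9]
row [ 0.12 -0.21  0.11] [-3.13 -0.31  0.38]
scene 896 [[591.7000122070312, -76.4000015258789], [593.2999877929688, 19.5], [672.2999877929688, -77.80000305175781], [673.9000244140625, 18.100000381469727]] [95.9 80.6] 89.04
top 594 [[596.2000122070312, -73.80000305175781], [599.0999755859375, 22.399999618530273], [675.7000122070312, -76.19999694824219], [678.5999755859375, 20.0]] [96.3 79.5] 88.27
```

The fingers rode over the sheet's top (z 0.081), and its right end did not move. I'll back off, go lower and push again.

Request:
step_arm(plan=[[0, 0, 0, 0, 0, -0.3, -0.48], [0, 0, 0, 1.5, 0, -0.3, -0.48], [0, 0, 0, 3.5, 0, -0.2, -0.48], [0, 0, 0, 3.5, -0.2, 0.2, -0.48], [0, 0, 0, 3.5, -0.2, 0.4, -0.48]])

```text
time_s: 12.3
tool_pos: [0.6319, 0.106, 0.0763]
eef_rot: [-0.001, 0.706, 0.708, 0.001]
force: [-0.9, 0.0, -0.3]
grip_width: 0.0239
finger_force: 0.0
```

```bash
python3 - <<'E'
from h import *
go((.632,.039,.0775),frame(0,0,-90));sheet()
E
```

```text
t 12.3 at [0.6319 0.106  0.0763] F [-0.9  0.  -0.3]
row [-0.   -0.15  0.2 ] [-6.7  -0.01 -0.14]
scene 1329 [[590.2999877929688, -76.30000305175781], [593.5, 63.099998474121094], [673.0, -78.19999694824219], [676.2000122070312, 61.099998474121094]] [139.4  82.7] 88.67
top 851 [[594.5, -74.69999694824219], [596.5999755859375, 61.29999923706055], [676.9000244140625, -76.0], [679.0999755859375, 60.0]] [136.   82.4] 89.1
```

Request:
step_arm(plan=[[0, 0, 0, -0.6, 0, 0, -0.48], [0, 0, 0, -1.2, 0, 0, -0.48], [0, 0, 0, -1.8, 0, 0, -0.48], [0, 0, 0, -2.4, 0, 0, -0.48], [0, 0, 0, -3, 0, 0, -0.48]])

```text
time_s: 12.9
tool_pos: [0.6328, 0.0747, 0.0772]
eef_rot: [-0.001, 0.707, 0.708, 0.002]
force: [0.3, 1.8, 0.2]
grip_width: 0.0242
finger_force: 0.6
```

```bash
python3 - <<'E'
from h import *
go((.632,.039,.0765),frame(0,0,-90));sheet()
E
```

```text
t 12.9 at [0.6328 0.0747 0.0772] F [0.3 1.8 0.2]
row [ 0.09 -0.19  0.08] [-3.57 -0.09  0.06]
scene 1150 [[591.2000122070312, 24.5], [592.2999877929688, -96.5], [677.7000122070312, 25.299999237060547], [678.7999877929688, -95.80000305175781]] [ 86.5 121.1] 0.52
top 745 [[595.9000244140625, 29.399999618530273], [596.9000244140625, -96.69999694824219], [677.7000122070312, 30.0], [678.7000122070312, -96.0]] [ 81.8 126. ] 0.46
```

Sheet is moving properly now (right end at about -0.096). Continue, slowing near the stop.

Request:
step_arm(plan=[[0, 0, 0, -0.5, 0, 0, -0.48], [0, 0, 0, -1, 0, 0, -0.48], [0, 0, 0, -1.5, 0, 0, -0.48], [0, 0, 0, -2, 0, 0, -0.48], [0, 0, 0, -2.5, 0, 0, -0.48]])

```text
time_s: 13.5
tool_pos: [0.6328, 0.0501, 0.0771]
eef_rot: [-0.001, 0.706, 0.708, 0.002]
force: [-0.1, 1.3, 1.0]
grip_width: 0.0235
finger_force: 1.0
```

Request:
step_arm(plan=[[0, 0, 0, -0.2, 0, 0, -0.48], [0, 0, 0, -0.4, 0, 0, -0.48], [0, 0, 0, -0.6, 0, 0, -0.48], [0, 0, 0, -0.8, 0, 0, -0.48], [0, 0, 0, -0.8, 0, 0, -0.48]])

```text
time_s: 14.0
tool_pos: [0.6328, 0.0422, 0.077]
eef_rot: [-0.001, 0.706, 0.708, 0.002]
force: [-0.6, 1.3, 1.3]
grip_width: 0.0235
finger_force: 0.9
```

```bash
python3 - <<'E'
from h import *
go((.632,.039,.0765),frame(0,0,-90));sheet()
E
```

```text
t 14.0 at [0.6328 0.0422 0.077 ] F [-0.6  1.3  1.3]
row [ 0.08 -0.17  0.11] [-0.32 -0.09  0.05]
scene 1056 [[587.5999755859375, -15.0], [594.0, -132.39999389648438], [672.0, -10.399999618530273], [678.4000244140625, -127.80000305175781]] [ 84.5 117.6] 3.11
top 693 [[595.7000122070312, -6.0], [597.5999755859375, -127.5999984741211], [677.0999755859375, -4.699999809265137], [679.0, -126.30000305175781]] [ 81.4 121.6] 0.92
```

Request:
step_arm(plan=[[0, 0, 0, -0.1, 0, 0, -0.48], [0, 0, 0, -0.2, 0, 0, -0.48], [0, 0, 0, -0.3, 0, 0, -0.48], [0, 0, 0, -0.4, 0, 0, -0.48], [0, 0, 0, -0.4, 0, 0, -0.48]])

```text
time_s: 14.6
tool_pos: [0.6328, 0.0394, 0.077]
eef_rot: [-0.001, 0.706, 0.708, 0.002]
force: [0.1, 4.7, 2.4]
grip_width: 0.0239
finger_force: 2.9
```

Request:
step_arm(plan=[[0, 0, 0, -0.05, 0, 0, -0.48], [0, 0, 0, -0.1, 0, 0, -0.48], [0, 0, 0, -0.1, 0, 0, -0.48], [0, 0, 0, -0.1, 0, 0, -0.48], [0, 0, 0, -0.1, 0, 0, -0.48]])

```text
time_s: 15.1
tool_pos: [0.6328, 0.0393, 0.077]
eef_rot: [-0.002, 0.706, 0.708, 0.003]
force: [1.0, 8.3, 1.1]
grip_width: 0.0239
finger_force: 4.1
```

Request:
step_arm(plan=[[0, 0, 0, 0.6, 0, 0, -0.48], [0, 0, 0, 1.5, 0, -1, -0.48], [0, 0, 0, 1.5, 0, -4, -0.48], [0, 0, 0, 1.5, 0, -8, -0.48], [0, 0, 0, 4, 0, -12, -0.48]])

```text
time_s: 15.6
tool_pos: [0.6326, 0.0749, 0.1988]
eef_rot: [0.0, 0.708, 0.707, 0.001]
force: [0.8, -1.5, 1.6]
grip_width: 0.0242
finger_force: 0.0
```

```bash
python3 - <<'E'
from h import *
go((.575,-.01,.19),frame(0,0,0));sheet();red()
c=cap('scene');cv2.imwrite('pics/s3.png',cv2.resize(c['frame'][140:310,120:320,::-1],None,fx=3,fy=3))
P=pts(c)
def ln(m):
    q=P[m];print(len(q),np.percentile(q,[3,97],axis=0).round(4).tolist())
ln(blob(c,P,(0,0,0),(180,255,50),(.082,.1)))
E
```

```text
t 15.6 at [0.6326 0.0749 0.1988] F [ 0.8 -1.5  1.6]
row [ 1.000e-02 -1.000e-01  8.993e+01] [-8.5  -5.75  0.86]
scene 1446 [[588.2999877929688, -132.60000610351562], [595.7999877929688, 31.200000762939453], [674.7999877929688, -136.60000610351562], [682.2999877929688, 27.200000762939453]] [164.   86.6] 87.39
top 952 [[594.7000122070312, -127.80000305175781], [597.0, 29.399999618530273], [677.2999877929688, -129.10000610351562], [679.7000122070312, 28.100000381469727]] [157.2  82.6] 89.16
red 551 [ 0.636 -0.171  0.346]
739 [[0.5314, -0.1322, 0.0834], [0.7849, 0.1174, 0.0983]]
```

View pics/s3.png

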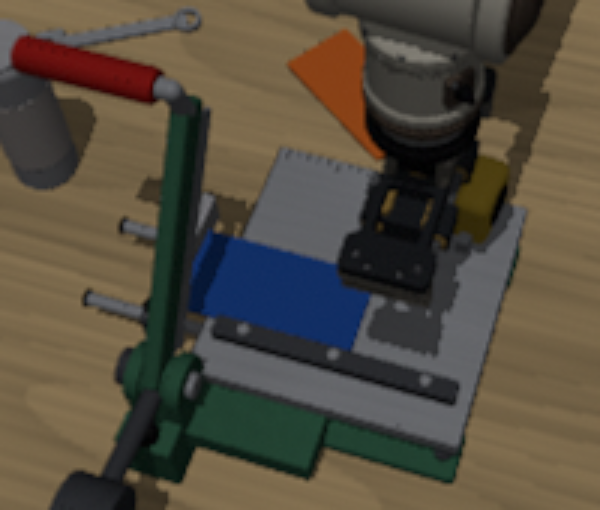

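```bash
python3 - <<'E'
from h import *
c=cap('scene');f=c['frame'];h=cv2.cvtColor(f,cv2.COLOR_RGB2HSV)
cv2.imwrite('pics/s4.png',cv2.resize(f[225:275,180:260,::-1],None,fx=9,fy=9,interpolation=cv2.INTER_NEAREST))
go((.555,-.038,.15),frame(0,0,-90))
E
```

```text
t 15.85 at [0.6324 0.0769 0.1971] F [ 0.5 -0.1 -0.4]
row [ 0.08 -0.13  0.13] [-11.49  -7.78   4.67]
```

View pics/s4.png

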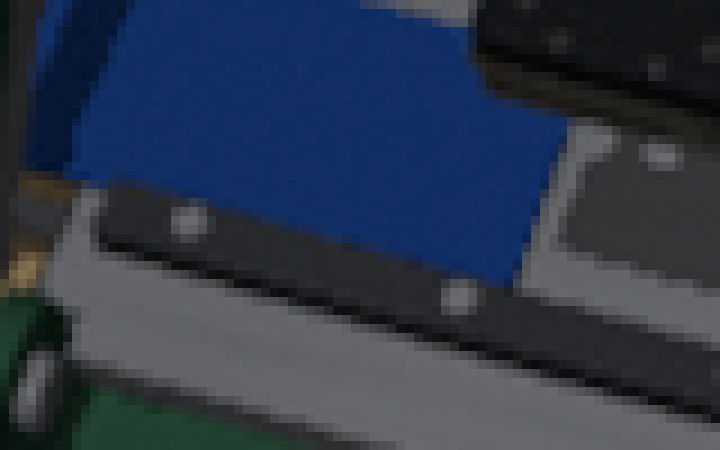

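The zoom shows the sheet flush along the fence (crop line 110,180 to 515,285). As the fence hides about 3 mm, I'll give the near edge one gentle push to make sure.

Request:
step_arm(plan=[[0, 0, 0, -2.3, -2, 0, -1], [0, 0, 0, -4.6, -4, 1, -1], [0, 0, 0, -7, -6, 2, -1], [0, 0, 0, -9.2, -7.8, 3, -1], [0, 0, 0, -11.5, -7.8, 4.7, -1]])

```text
time_s: 16.35
tool_pos: [0.5524, -0.0389, 0.148]
eef_rot: [-0.002, 0.707, 0.708, 0.001]
force: [-0.0, -0.0, 0.0]
grip_width: 0.0005
finger_force: 0.0
```

Request:
step_arm(plan=[[0, 0, 0, 0, 0, 2, -1], [0, 0, 0, 0, 0, 4, -1], [0, 0, 0, 0, 0, 5.5, -1], [0, 0, 0, 0, 0, 6.7, -1], [0, 0, 0, 0, 0, 7, -1]])

```text
time_s: 16.85
tool_pos: [0.5536, -0.0375, 0.0775]
eef_rot: [-0.002, 0.706, 0.708, 0.001]
force: [-0.6, -0.2, 0.3]
grip_width: 0.0004
finger_force: 0.0
```

```bash
python3 - <<'E'
from h import *
go((.577,-.038,.077),frame(0,0,-90));sheet()
E
```

```text
t 16.85 at [ 0.5536 -0.0375  0.0775] F [-0.6 -0.2  0.3]
row [-0.13 -0.23  0.11] [-0.06  2.34  0.04]
scene 1523 [[590.5999755859375, -132.60000610351562], [591.0, 28.100000381469727], [677.4000244140625, -132.8000030517578], [677.7999877929688, 27.899999618530273]] [160.7  86.8] 89.84
top 16 [[597.9000244140625, 15.199999809265137], [599.2000122070312, 0.30000001192092896], [610.7999877929688, 16.200000762939453], [612.0999755859375, 1.399999976158142]] [12.9 14.9] 4.84
```

Request:
step_arm(plan=[[0, 0, 0, 0, 0.5, 0, -1], [0, 0, 0, 0, 1, 0, -1], [0, 0, 0, 0, 1.4, 0, -1], [0, 0, 0, 0, 1.8, 0, -1], [0, 0, 0, 0, 2.1, 0, -1]])

```text
time_s: 17.45
tool_pos: [0.5766, -0.0378, 0.0799]
eef_rot: [-0.0, 0.706, 0.708, 0.002]
force: [0.0, 0.1, -0.6]
grip_width: 0.0004
finger_force: 0.0
```

Request:
step_arm(plan=[[0, 0, 0, 0, 0.1, 0, -1], [0, 0, 0, 0, 0.2, 0, -1], [0, 0, 0, 0, 0.3, 0, -1], [0, 0, 0, 0, 0.4, 0, -1], [0, 0, 0, 0, 0.4, 0, -1]])

```text
time_s: 17.95
tool_pos: [0.58, -0.0378, 0.0797]
eef_rot: [-0.001, 0.706, 0.708, 0.002]
force: [-0.3, -0.7, 0.1]
grip_width: 0.0004
finger_force: 0.0
```

Request:
step_arm(plan=[[0, 0, 0, 0, -0.8, 0, -1], [0, 0, 0, 0, -0.8, 0.2, -1], [0, 0, 0, 0, -0.5, 0.25, -1], [0, 0, 0, 0, -0.2, 0.25, -1], [0, 0, 0, 0, 0, 0.25, -1]])

```text
time_s: 18.45
tool_pos: [0.5805, -0.0378, 0.0773]
eef_rot: [-0.0, 0.706, 0.708, 0.002]
force: [-0.6, -0.7, 0.2]
grip_width: 0.0005
finger_force: 0.0
```

Request:
step_arm(plan=[[0, 0, 0, 0, 0.1, 0, -1], [0, 0, 0, 0, 0.2, 0, -1], [0, 0, 0, 0, 0.3, 0, -1], [0, 0, 0, 0, 0.4, 0, -1], [0, 0, 0, 0, 0.4, 0, -1]])

```text
time_s: 18.95
tool_pos: [0.582, -0.0378, 0.0769]
eef_rot: [-0.002, 0.706, 0.708, -0.0]
force: [-7.8, -0.6, 5.2]
grip_width: 0.0005
finger_force: 4.7
```

Firm contact almost at once (7.8 N), so the sheet is against the fence. Withdraw.

Request:
step_arm(plan=[[0, 0, 0, 0, -1, 0, -1], [0, 0, 0, 0, -2.5, -0.5, -1], [0, 0, 0, 0, -4, -4, -1], [0, 0, 0, 0.5, -7, -8, -1], [0, 0, 0, 1, -11, -12, -1]])

```text
time_s: 19.45
tool_pos: [0.4783, -0.0289, 0.1937]
eef_rot: [0.0, 0.706, 0.708, 0.002]
force: [-0.5, -0.7, 1.6]
grip_width: 0.0004
finger_force: 0.0
```

Request:
step_arm(plan=[[0, 0, 0, 1, -2, -2, -1], [0, 0, 0, 4, -4, -3, -1], [0, 0, 0, 8, -6, -4, -1], [0, 0, 0, 12, -8, -4, -1], [0, 0, 0, 16, -8, -4, -1]])

```text
time_s: 19.95
tool_pos: [0.397, 0.1322, 0.2331]
eef_rot: [0.0, 0.707, 0.708, 0.003]
force: [1.1, 0.4, -0.9]
grip_width: 0.0005
finger_force: 0.0
```

```bash
python3 - <<'E'
from h import *
sheet();c=red();print(sensors.get_state()['force'].round(1))
f=c['frame'];a=f[225:275,180:260,::-1];cv2.imwrite('pics/s5.png',np.vstack([cv2.resize(a,(640,400)),cv2.resize(f[130:270,60:340,::-1],(640,200*8//5-130))]))
E
```

```text
scene 1524 [[588.5, -132.5], [592.5999755859375, 29.5], [676.9000244140625, -134.6999969482422], [681.0, 27.299999237060547]] [162.1  88.4] 88.57
top 955 [[594.7000122070312, -127.69999694824219], [596.5999755859375, 29.399999618530273], [677.0999755859375, -128.8000030517578], [679.0999755859375, 28.399999618530273]] [157.1  82.5] 89.29
red 543 [ 0.636 -0.171  0.346]
[ 0.3 -0.5 -0.6]
```

View pics/s5.png

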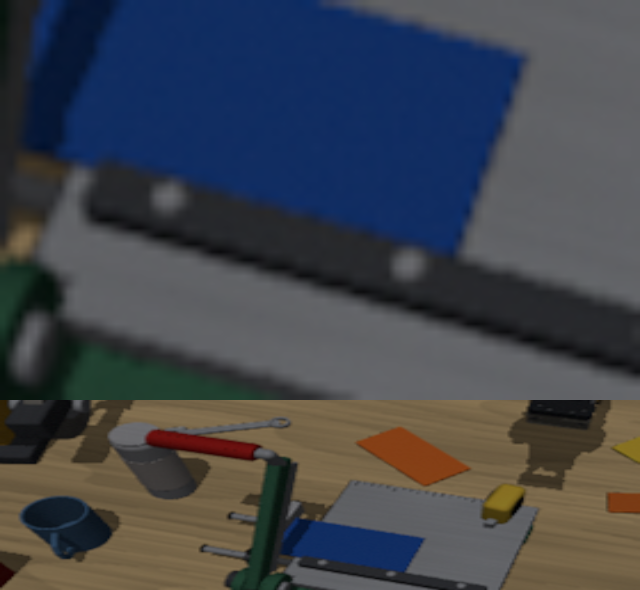

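The sheet lies flush along the fence (65,160 to 455,250) and reaches the stop. The knife arm is up, the tape has not moved and the hand is clear.

```bash
python3 -c "
from h import *
print(order.finish_job())"
```

```text
the job is handed in; nothing more can be done
None
```

The job is handed in at about 20 s. The knife arm is up on its stop, the blue sheet is square against the fence and the length stop, and the hand is clear; on my first push to the stop the fingers rode onto the sheet's top, so I backed off and pushed again lower.

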